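# Snug a carton in the packing jig and cam-lock the push rod

### The job

Slide the jig's push rod by its upright post until the rubber foot presses the carton snugly back against the backstop: a gentle squeeze of about 8 N, and never as much as 18 N or the carton is crushed. Then flip the cam lever over centre until it snaps fully shut, without forcing it, so that the rod is locked and the carton stays squeezed and square after you let go. Leave the tape roll, the wooden pin and the tin where they are.

Things in the scene. Friction and masses are not known exactly. Their poses are not given: they have to be found in the camera images.
- jig: Grey laminated base plate 150 (x) x 470 (y) x 12 mm, fixed to the bench, reaching from y = -310 to +160 mm. Origin on the bench surface under the dark steel clamp block, which spans x = -28 to 32, y = -25 to 25 mm, top 69 mm above the bench. The push rod runs along the jig's own y axis through the block, 50 mm above the bench.
- fence (a point): Middle of the inner face of the wooden fence at the jig's -y end, 278 mm from the origin. A light wooden backstop pad, 90 mm wide, stands out from it on a screw: its face is 34 to 54 mm from this point along the jig's +y. The setting differs from run to run, is not reported, and the pad does not yield.
- rod (a joint): Slide of the steel push rod (16 mm thick) in m: 0 = drawn back, grows as the rod moves along the jig's -y to the carton, stop at 0.085. Unclamped it drags with about 8 N of friction and stays where it is left, so of a squeeze over 8 N only about 8 N is kept once the post is let go. With the lever shut it is locked.
- post (a point): Middle of the grip part of the upright steel post (18 mm thick, round) at the rod's outer (+y) end, 85 mm above the bench; the post's top is 105 mm above the bench and the rod's end piece below it reaches up to 61 mm. At rod = 0 it is at jig x = 0, y = +165 mm, and moves along the jig's -y with the rod.
- foot: Black rubber foot on the carton end of the rod, 60 mm wide (x), 44 mm high, 10 mm thick. Its origin lies on the jig's own origin when rod = 0 and the foot is not compressed; its pressing face is 50 mm along -y from its origin and 50 mm above the bench. It yields about 1 mm per 3 N, up to 8 mm, and springs back.
- carton: Loose brown cardboard carton, about 0.3 kg, 100 (x) x 120 (y) x 70 mm high, standing on the jig's plate between foot and backstop, not yet against either and a little askew. Origin at the centre of its underside.
- lever (a joint): Cam lever angle in rad: 0 = open, 2.0 = fully shut, turning anticlockwise seen from above. At angle a it points from the pivot along jig direction a - 0.436 (0 = jig +x, 1.57 = jig +y). Free to about 0.5, then it resists (up to 0.5 N m, 5 to 6 N near its end); left before about 1.6 it springs back open, beyond that it snaps to the stop by itself.
- clamp_axis (a point): Point on the lever's upright pivot axis at the lever's mid height, 63 mm above the bench: 60 mm along the jig's +x from its origin. The pivot hub is 36 mm across and its top 83 mm above the bench.
- lever_tip (a point): Point on the lever's middle line 100 mm from the pivot, at mid height. The lever is a flat aluminium bar on edge, 10 mm thick and 30 mm high (48 to 78 mm above the bench), with a round 16 mm end 112 mm from the pivot.
- tape: Loose roll of brown packing tape, 90 mm across, 48 mm high, lying flat. Bystander. Origin at the centre of its underside.
- pin: Loose turned wooden skittle, 56 mm across, 148 mm high, standing. Bystander. Origin at the centre of its underside.
- tin: Loose plain metal tin, 80 mm across, 100 mm high, standing. Bystander. Origin at the centre of its underside.
Mind the look-alikes: they are no part of the job. Leave any turquoise or yellow look-alike of the carton alone.

How it is judged (in metres and radians):
On the way, in this order (a step that is already met when the one before it is completed fails the run):
1. the foot squeezes the carton against the backstop with more than 4.5 N while the lever is still open (contact force between foot and carton above 4.5 N and value of joint lever below 1 rad), for 0.3 s.
2. the lever is over centre and shut (value of joint lever above 1.85 rad), for 0.3 s.
At the end, for the whole second after the job is handed in: The lever is shut (beyond 1.85 of 2.0 rad), the foot still presses on the carton with 4 to 18 N, and the carton is at rest, flat on the plate and square to the jig within 0.08 rad (value of joint lever above 1.85 rad and contact force between foot and carton between 4 and 18 N and angle between the y axis of carton and the y axis of jig, either way round below 0.08 rad and angle between carton's own z axis and vertical below 0.06 rad and linear speed of carton below 0.01 m/s); the robot touches nothing.
It fails at once if the carton is crushed: the foot presses it with more than 18 N (contact force between foot and carton above 18 N).
It fails at once if the lever is forced: pushed with more than 40 N (contact force between the arm and lever above 40 N).
It fails at once if the tape roll is shifted by more than 20 mm (distance of tape from where it was at the start of the episode above 0.02 m).
It fails at once if the wooden pin is shifted by more than 20 mm (distance of pin from where it was at the start of the episode above 0.02 m).
It fails at once if the tin is shifted by more than 20 mm (distance of tin from where it was at the start of the episode above 0.02 m).
It also fails if it takes over 70 s, if anything falls off the work surface, if the arm or the gripper's body presses on something with over 40 N, if the wrist force passes 120 N, or if a joint passes its speed limit or range.

### The arm

A 6-joint arm with a two-finger parallel gripper is mounted at the origin on the work surface. World frame = base frame: x ahead of the robot, y to its left, z up, the work surface at z = 0. Lengths are in mm, angles in rad, forces in N, time in s.
With the tool pointing down it reaches from about 275 to 750 mm from the base axis. Payload 10.2 kg.
Tool frame: the origin (TCP) lies on the centre line of the jaws, within the pads' length; the fingertips stand 19 mm ahead of it and the grasp point (between the pads) is the TCP; z points along the fingers, x is the direction in which the jaws open and shut, and the axes are right-handed (so a half turn about z gives the same grasp; the last joint's range is limited). The gripper opens to 85 mm and grips with 20 to 120 N. Pads are 22 mm wide; open, the fingers measure 114 mm over their backs; the gripper's body (76 mm by 85 mm) begins 54 mm behind the grasp point. The pads swing forward as they close: fully open they stand 13 mm farther back than shut.
Start: joints at [0.948, 0.313, 1.498, -0, 1.331, -0.223], TCP at [204.361, 483.599, 250.294] pointing down, gripper open.
Joint ranges: [-2.94, 2.94], [-0.97, 2.17], [0.19, 2.56], [-1.23, 4.37], [0.02, 3.11], [-2.88, 2.88]. Speed limits (rad/s): [2.39, 2.39, 3.01, 3.14, 3.14, 3.14].

### API

Orientations are given as a 3x3 rotation matrix whose columns are the frame's x, y, z axes.
In Python, from plant import telemetry, eyes, order gives the robot as it stands.
- The arm moves only by the tool carry_out, never from a script. Its argument "targets" is a list of rows, each an object with "translation": the shift along the tool's x, y, z scaled (see below), a list of three; "rotation": the turn, a rotation vector about the tool's x, y, z scaled (see below), a list of three. A call has 1 to 20 rows; each row is the pose to reach, as a shift and turn from the pose commanded when the call began, along the tool's axes at that moment, turning the shorter way round; what a row does not reach only later rows make up. The controller multiplies each number of a shift by 8 cm and each number of a turn by 180 degrees. A row lasts 1/10 s, in which the tool goes at most 50 mm and 8.59 degrees, less where a joint would pass 70% of its speed; a pose out of reach is approached as far as the arm can. A call with a number of a shift or a turn outside -1 to 1 is refused whole. A call with a gripper value outside its range is refused whole. "hand" is the finger opening in mm, from 0 to 85.4, set as the call begins (left out, the last holds). The fingers move at their own pace and stop on an object; "newtons" is the grip in N (left out, the last holds). Time passes only in rows, so rows that repeat a pose let the fingers close. It gives the time, the measured TCP pose, the force and the opening at its end, in the units of the state.
- telemetry.read_state(): the state, without advancing time (a new reading comes with each control period).
- eyes.capture(name): name is "scene" or "top" or "wrist"; returns the picture (420x560x3 uint8, red, green, blue); there is no depth.
- eyes.calibration(name): a dict with "mtx" (3x3 intrinsics, pixels), "k1" (the pictures are not rectified: a ray, as slopes to the right and down, at radius r is drawn at 1 + k1 r^2 times it, then the intrinsics apply), "origin" and "attitude" of the camera in the world; the wrist camera has in their place "mount" (4x4, takes a point from camera to tool coordinates, whose origin is the TCP and whose axes are the tool frame's). Camera axes: x right, y down, z forward; pixel columns grow to the right and rows downward; lengths in mm; the calibration is good to about 2 mm. A picture is of the moment at which its call begins: read the wrist's pose just before it. calibration takes no time and is no camera call.
- order.finish_job(): hands the job in, once; it reports no verdict.
The state is a dict: "t": time; "joints": joint angles; "dq": joint speeds; "tau": joint torques, N m; "tcp_pos": TCP position; "ee_rot": TCP orientation; "contact_force": force on the tool from outside, world axes, zero at the start; "moment": the same for the moment, N m; "grip_width": finger opening in mm.
Only numpy, scipy, OpenCV 4.12 (cv2) and the standard library are available. Lean on these libraries where they do the work, as an engineer would, in place of code of your own. Each camera call takes 0.05 s, during which the arm holds its last target.

## Working session

There is one attempt and no reset: what is moved stays moved. The work goes in short steps, Python scripts to look and compute and a tool call to move; the robot and the scene stay as the last step left them, time stands still between calls to the robot, and variables do not carry over. Pictures are saved under pics/ and viewed, and the job is handed in when it is done.

Besides the shell and the picture viewer there is one more tool, called after "Request:" by a JSON object that holds its "fn" and its "kwargs", one argument or row to a line. carry_out: Moves the arm, as the interface text tells. Shifts and turns lie within -1 to 1; 1 stands for 8 cm of shift or 180 degrees of turn. Its arguments: {"type":"object","properties":{"targets":{"type":"array"},"hand":{"type":"number"},"newtons":{"type":"number"}},"required":["targets"]}

```bash
ls; mkdir -p pics
python3 - <<'E'
from plant import telemetry, eyes, order
import cv2
print(telemetry.read_state())
for n in ["scene","top","wrist"]:
    c=eyes.calibration(n); print(n,c)
for n in ["scene","top"]:
    cv2.imwrite(f"pics/{n}0.png",cv2.cvtColor(eyes.capture(n),cv2.COLOR_RGB2BGR))
E
```

```text
pics
{'t': 0.0, 'joints': array([ 9.47594327e-01,  3.13419473e-01,  1.49846173e+00,  8.26295981e-06,
        1.33098236e+00, -2.23420654e-01]), 'dq': array([-1.68518025e-04,  8.85668186e-05, -1.39484208e-03, -1.26992724e-04,
        7.31232776e-04, -7.91020226e-04]), 'tau': array([-8.83355351e-04, -4.12266290e+01, -2.59744048e+01, -2.22926606e-04,
        4.09379878e-03,  1.11414195e-06]), 'tcp_pos': array([204.21535855, 483.39464606, 249.74139812]), 'ee_rot': array([[ 3.89218288e-01,  9.21145246e-01, -7.48272975e-04],
       [ 9.21144719e-01, -3.89218900e-01, -1.02731707e-03],
       [-1.23755022e-03, -2.89417109e-04, -9.99999192e-01]]), 'contact_force': array([-0.31529558, -0.73318744, -0.66764872]), 'moment': array([-0.02931865, -0.02256641,  0.03617417]), 'grip_width': 85.15740599866226}
scene {'mtx': array([[440.1388678 ,   0.        , 290.53975371],
       [  0.        , 440.1388678 , 210.14141416],
       [  0.        ,   0.        ,   1.        ]]), 'k1': -0.04824755976887565, 'origin': array([1018.58056558, -382.34256978, 1104.80489849]), 'attitude': array([[ 0.60143918,  0.
[... 385 characters left out ...]
itude': array([[-0.01368083, -0.9933266 ,  0.11452122],
       [-0.99990104,  0.01321525, -0.00482368],
       [ 0.00327806, -0.11457588, -0.99340909]])}
wrist {'mtx': array([[294.31406693,   0.        , 276.76132519],
       [  0.        , 294.31406693, 205.86264711],
       [  0.        ,   0.        ,   1.        ]]), 'k1': -0.0317402785331208, 'mount': array([[ 9.99997952e-01, -1.97190322e-03, -4.54886016e-04,
        -2.33434598e-01],
       [ 2.01959766e-03,  9.58147799e-01,  2.86266863e-01,
        -7.33694820e+01],
       [-1.28642515e-04, -2.86267196e-01,  9.58149819e-01,
        -1.24645517e+02],
       [ 0.00000000e+00,  0.00000000e+00,  0.00000000e+00,
         1.00000000e+00]])}
```

View pics/scene0.png

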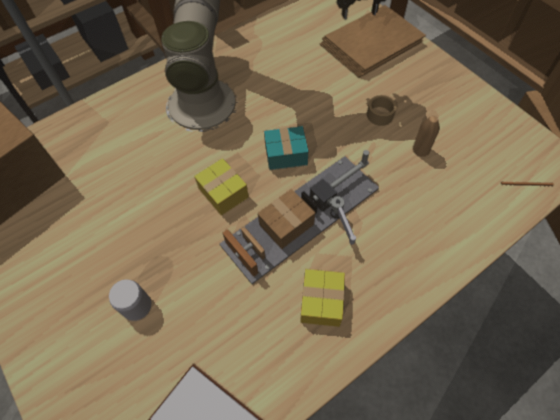

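View pics/top0.png

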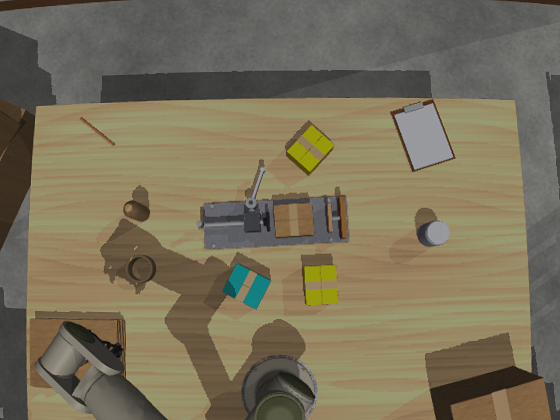

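The jig lies mid-picture. In the top view the post is at about (200,225), the clamp block at (255,217), the lever tip at (263,168), the brown carton at (294,220) and the fence at (344,217). The look-alikes are yellow at (310,149) and (321,285), and turquoise at (247,287). The bystanders are the tape at (141,270), the pin at (136,210) and the tin at (434,233).

Run:
```python
import cv2
a=cv2.imread("pics/top0.png")[150:260,190:360]
cv2.imwrite("pics/top0c.png",cv2.resize(a,None,fx=4.7,fy=4.7,interpolation=cv2.INTER_CUBIC))
a=cv2.imread("pics/scene0.png")[140:290,210:390]
cv2.imwrite("pics/scene0c.png",cv2.resize(a,None,fx=4,fy=4,interpolation=cv2.INTER_CUBIC))
```

```text
(no output)
```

View pics/top0c.png

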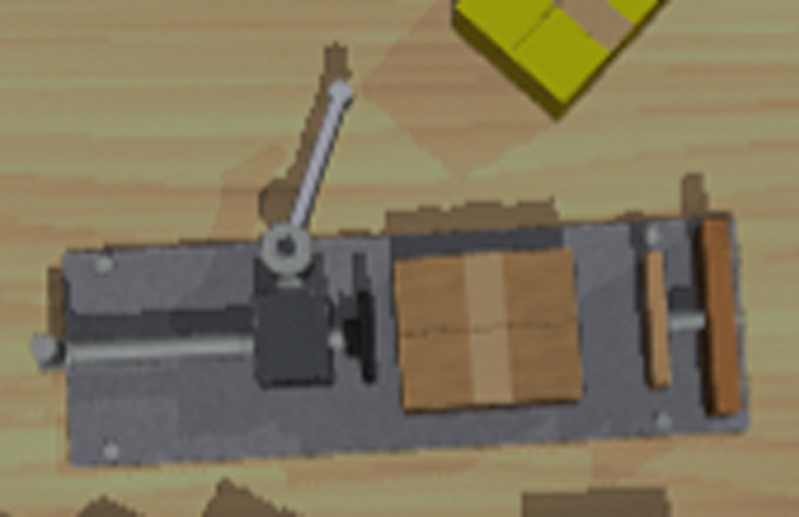

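View pics/scene0c.png

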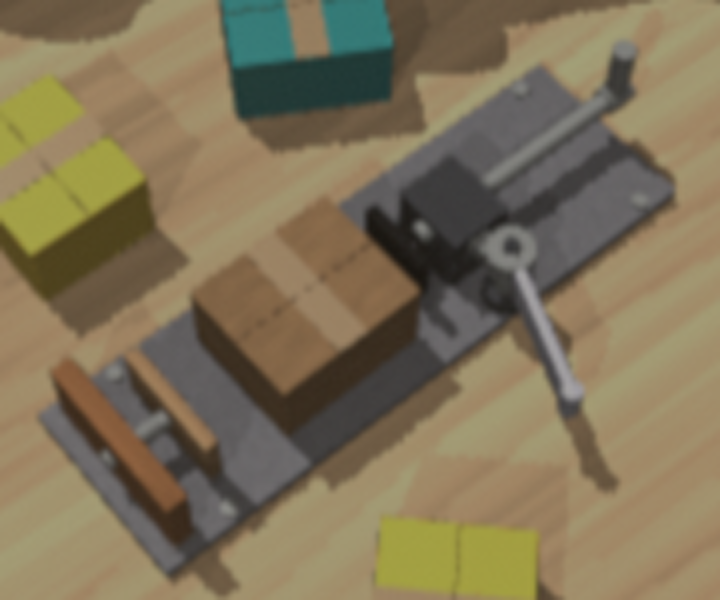

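```bash
cat > h.py <<'E'
import numpy as np, cv2
from plant import telemetry, eyes, order
from scipy.optimize import least_squares
def proj(n,P,cal=None,st=None):
    c=cal or eyes.calibration(n)
    P=np.atleast_2d(P).astype(float)
    if n=="wrist":
        M=c["mount"]; st=st or telemetry.read_state()
        R=st["ee_rot"]@M[:3,:3]; o=st["ee_rot"]@M[:3,3]+st["tcp_pos"]
    else: R=c["attitude"]; o=c["origin"]
    q=(P-o)@R; s=q[:,:2]/q[:,2:]
    s=s*(1+c["k1"]*(s**2).sum(1,keepdims=True))
    K=c["mtx"]; return s*[K[0,0],K[1,1]]+K[:2,2]
def back(n,uv,z,st=None):
    f=lambda p: (proj(n,[[p[0],p[1],z]],st=st)-uv)[0]
    return least_squares(f,[400,100]).x
def snap(n,name,crop=None,f=1):
    st=telemetry.read_state()
    a=cv2.cvtColor(eyes.capture(n),cv2.COLOR_RGB2BGR)
    cv2.imwrite(f"pics/{name}_full.png",a)
    if crop: x0,x1,y0,y1=crop; a=a[y0:y1,x0:x1]
    if f!=1: a=cv2.resize(a,None,fx=f,fy=f,interpolation=cv2.INTER_CUBIC)
    cv2.imwrite(f"pics/{name}.png",a); return st
E
cat > fit.py <<'E'
from h import *
J=np.array([[75,160,12],[-75,160,12],[75,-310,12],[-75,-310,12],[60,0,83]],float)
top=np.array([(64,253),(70,466),(732,213),(748,432),(286,249)])/4.7+[190,150]
sc=np.array([(675,187),(541,66),(172,577),(40,416),(512,246)])/4+[210,140]
ct=eyes.calibration("top");cs=eyes.calibration("scene")
def W(p,P):
    c,s=np.cos(p[2]),np.sin(p[2]);P=np.asarray(P,float)
    return np.c_[p[0]+c*P[:,0]-s*P[:,1],p[1]+s*P[:,0]+c*P[:,1],P[:,2]]
def res(p): return np.r_[(proj("top",W(p,J),ct)-top),(proj("scene",W(p,J),cs)-sc)].ravel()
r=least_squares(res,[450,60,0],loss='soft_l1');print(r.x,res(r.x).reshape(-1,2).round(1))
for n,uv in(("top",np.array((43,348))/4.7+[190,150]),("scene",np.array((624,48))/4+[210,140])):
    print("post",back(n,uv,105))
print(W(r.x,[[0,165,85],[60,0,63]]))
for n,q in (("top",(436,230)),("top",(141,268)),("top",(136,209))): print(back(n,q,50))
for n,uv in(("top",np.array((342,90))/4.7+[190,150]),("scene",np.array((571,392))/4+[210,140])):
    print("tip",back(n,uv,78))
E
python3 fit.py
```

```text
[5.44345261e+02 7.90294420e+01 4.54001157e-02] [[-1.2 -0.7]
 [-0.5 -0.1]
 [ 0.  -0.5]
 [ 0.  -1.4]
 [-0.7 -1.2]
 [ 0.1  0.3]
 [-1.1 -1.1]
 [-1.4 -0.3]
 [-1.4 -0.1]
 [-0.4 -0.4]]
post [534.39981673 237.26966056]
post [537.69367229 240.20136747]
[[536.85681469 243.85942467  85.        ]
 [604.28343618  81.7525133   63.        ]]
[ 510.14090151 -511.23244167]
[401.94556779 432.52286482]
[590.89512578 451.96545014]
tip [708.23935514  41.72835573]
tip [711.45864079  43.65483997]
```

Jig fit from both cameras: origin about (544, 79) and yaw about 0.045, with residuals around 1 px. That puts the post near (536, 241), and the lever-tip readings agree with an open lever.

The only things that could be mistaken for the carton are the yellow boxes (310,149) and (321,285) and the turquoise one (247,287). The real one is the brown carton on the plate at (294,220), which the crop confirms. I'll move towards the post's outer side with the fingers shut.

Request:
{"fn": "carry_out", "kwargs": {
  "targets": [
    {"translation": [-0.07,0.5,0],"rotation": [0,0,0]},
    {"translation": [-0.14,1,0],"rotation": [0,0,0]},
    {"translation": [-0.14,1,0],"rotation": [0,0,0]}
  ],
  "hand": 0,
  "newtons": 20
}}

```text
t: 0.4
tcp_pos: [276.6, 440.3, 249.9]
ee_rot: [[0.393, 0.92, 0.0], [0.92, -0.393, -0.001], [-0.001, 0.001, -1.0]]
contact_force: [-0.9, 0.4, -0.7]
grip_width: 44.3
```

Request:
{"fn": "carry_out", "kwargs": {
  "targets": [
    {"translation": [-0.07,0.5,0],"rotation": [0,0,0]},
    {"translation": [-0.14,1,0],"rotation": [0,0,0]},
    {"translation": [-0.14,1,0],"rotation": [0,0,0]}
  ]
}}

```text
t: 0.7
tcp_pos: [345.7, 398.9, 249.8]
ee_rot: [[0.393, 0.92, 0.0], [0.92, -0.393, -0.001], [-0.001, 0.0, -1.0]]
contact_force: [-1.3, -0.1, 0.1]
grip_width: -0.0
```

Request:
{"fn": "carry_out", "kwargs": {
  "targets": [
    {"translation": [-0.07,0.5,0],"rotation": [0,0,0]},
    {"translation": [-0.14,1,0],"rotation": [0,0,0]},
    {"translation": [-0.14,1,0],"rotation": [0,0,0]}
  ]
}}

```text
t: 1.0
tcp_pos: [414.8, 357.6, 249.7]
ee_rot: [[0.392, 0.92, -0.0], [0.92, -0.392, -0.001], [-0.001, 0.0, -1.0]]
contact_force: [-0.3, 0.9, -1.2]
grip_width: 0.1
```

Request:
{"fn": "carry_out", "kwargs": {
  "targets": [
    {"translation": [-0.07,0.5,0],"rotation": [0,0,0]},
    {"translation": [-0.14,1,0],"rotation": [0,0,0]},
    {"translation": [-0.14,1,0],"rotation": [0,0,0]}
  ]
}}

```text
t: 1.3
tcp_pos: [483.8, 316.2, 249.5]
ee_rot: [[0.392, 0.92, -0.0], [0.92, -0.392, -0.001], [-0.001, 0.0, -1.0]]
contact_force: [-0.5, 0.9, 1.2]
grip_width: -0.0
```

Request:
{"fn": "carry_out", "kwargs": {
  "targets": [
    {"translation": [-0.1,0.5,0],"rotation": [0,0,0.04]},
    {"translation": [-0.1,0.8,0],"rotation": [0,0,0.08]},
    {"translation": [-0.1,0.8,0],"rotation": [0,0,0.12]},
    {"translation": [-0.1,0.8,0],"rotation": [0,0,0.16]},
    {"translation": [-0.1,0.8,0],"rotation": [0,0,0.2]},
    {"translation": [-0.1,0.8,0],"rotation": [0,0,0.24]},
    {"translation": [-0.1,0.8,0],"rotation": [0,0,0.28]},
    {"translation": [-0.1,0.8,0],"rotation": [0,0,0.32]},
    {"translation": [-0.1,0.8,0],"rotation": [0,0,0.358]},
    {"translation": [-0.1,0.8,0],"rotation": [0,0,0.358]},
    {"translation": [-0.1,0.8,0],"rotation": [0,0,0.358]},
    {"translation": [-0.1,0.8,0],"rotation": [0,0,0.358]}
  ]
}}

```text
t: 2.5
tcp_pos: [537.1, 285.9, 250.2]
ee_rot: [[0.999, 0.049, -0.0], [0.049, -0.999, 0.0], [-0.0, -0.0, -1.0]]
contact_force: [-0.1, 0.1, 0.2]
grip_width: -0.1
```

```bash
cat > st.py <<'E'
from h import *
s=telemetry.read_state();R=s["ee_rot"]
print(round(s["t"],2),s["tcp_pos"].round(1),"yaw",np.arctan2(R[1,0],R[0,0]).round(4),"F",s["contact_force"].round(2),"M",s["moment"].round(2),s["grip_width"].round(1),"j6",s["joints"][5].round(2))
E
python3 st.py
python3 - <<'E'
from h import *
snap("wrist","w1")
E
```

```text
Traceback (most recent call last):
  File "st.py", line 3, in <module>
    print(round(s["t"],2),s["tcp_pos"].round(1),"yaw",np.arctan2(R[1,0],R[0,0]).round(4),"F",s["contact_force"].round(2),"M",s["moment"].round(2),s["grip_width"].round(1),"j6",s["joints"][5].round(2))
                                                                                                                                                  ^^^^^^^^^^^^^^^^^^^^^
AttributeError: 'float' object has no attribute 'round'
```

View pics/w1.png

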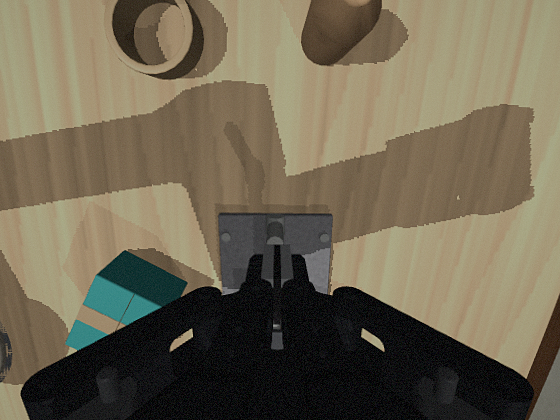

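The post shows just above the fingertips at about (275,230). The tape is at (152,35) and the pin at (340,25). Next I compare the predicted projections with this picture.

```bash
sed -i 's/s\["grip_width"\].round(1)/round(s["grip_width"],1)/' st.py; python3 st.py
python3 - <<'E'
from h import *
p=[544.3,79,.0454]
c,s=np.cos(p[2]),np.sin(p[2])
def W(P): P=np.array(P,float); return np.c_[p[0]+c*P[:,0]-s*P[:,1],p[1]+s*P[:,0]+c*P[:,1],P[:,2]]
print(proj("wrist",W([[75,160,12],[-75,160,12],[0,165,105],[0,165,61],[0,174,50]])))
a=cv2.imread("pics/w1_full.png")[200:300,200:350]
cv2.imwrite("pics/w1c.png",cv2.resize(a,None,fx=5,fy=5,interpolation=cv2.INTER_CUBIC))
E
```

```text
2.55 [537.3 285.8 250.3] yaw 0.0485 F [-1.16  0.12 -0.61] M [ 0.05  0.01 -0.01] 0.2 j6 0.25
[[333.20179553 214.31960553]
 [217.79430901 214.1823872 ]
 [275.05511728 238.91034471]
 [275.29005888 223.62966571]
 [275.33737703 213.07493492]]
```

View pics/w1c.png

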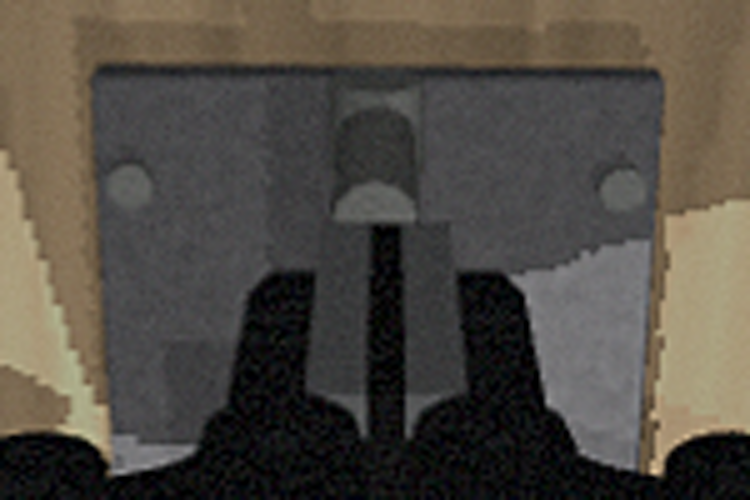

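Predictions match the picture to about 1–2 px. I'll descend behind the post to TCP z ≈ 86.

Request:
{"fn": "carry_out", "kwargs": {
  "targets": [
    {"translation": [0,0,0.5],"rotation": [0,0,0]},
    {"translation": [0,0,1],"rotation": [0,0,0]},
    {"translation": [0,0,1],"rotation": [0,0,0]}
  ]
}}

```text
t: 2.85
tcp_pos: [535.2, 284.8, 165.4]
ee_rot: [[0.999, 0.047, -0.009], [0.047, -0.999, -0.003], [-0.01, 0.002, -1.0]]
contact_force: [-0.3, 0.5, 0.2]
grip_width: 0.0
```

Request:
{"fn": "carry_out", "kwargs": {
  "targets": [
    {"translation": [0,0,0.4],"rotation": [0,0,0]},
    {"translation": [0,0,0.7],"rotation": [0,0,0]},
    {"translation": [0,0,1],"rotation": [0,0,0]},
    {"translation": [0,0,1],"rotation": [0,0,0]},
    {"translation": [0,0,1],"rotation": [0,0,0]}
  ]
}}

```text
t: 3.35
tcp_pos: [538.4, 285.8, 92.3]
ee_rot: [[0.999, 0.047, 0.002], [0.047, -0.999, 0.001], [0.002, -0.001, -1.0]]
contact_force: [0.2, -0.0, -0.4]
grip_width: 0.2
```

Request:
{"fn": "carry_out", "kwargs": {
  "targets": [
    {"translation": [0,0.05,0.05],"rotation": [0,0,0]},
    {"translation": [0,0.1,0.05],"rotation": [0,0,0]},
    {"translation": [0,0.1,0.05],"rotation": [0,0,0]},
    {"translation": [0,0.1,0.05],"rotation": [0,0,0]}
  ]
}}

```text
t: 3.75
tcp_pos: [538.2, 277.4, 86.9]
ee_rot: [[0.999, 0.046, 0.001], [0.046, -0.999, 0.0], [0.001, -0.0, -1.0]]
contact_force: [0.9, -0.0, -0.1]
grip_width: 0.1
```

```bash
python3 st.py
python3 - <<'E'
from h import *
snap("wrist","w2",(180,380,150,300),4)
snap("scene","s2",(220,400,120,260),4)
E
```

```text
3.75 [538.2 277.4  86.9] yaw 0.046 F [ 0.9  -0.04 -0.07] M [-0.02  0.08 -0.07] 0.1 j6 0.24
```

View pics/w2.png

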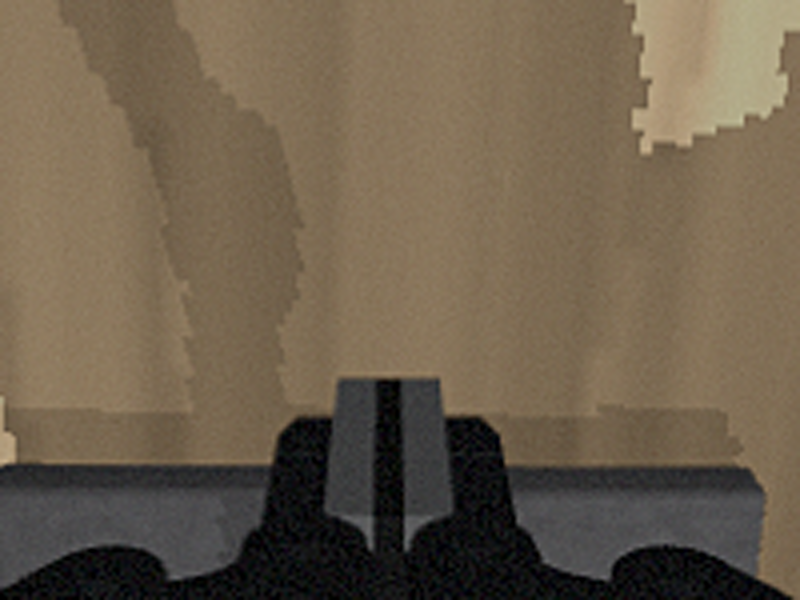

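View pics/s2.png

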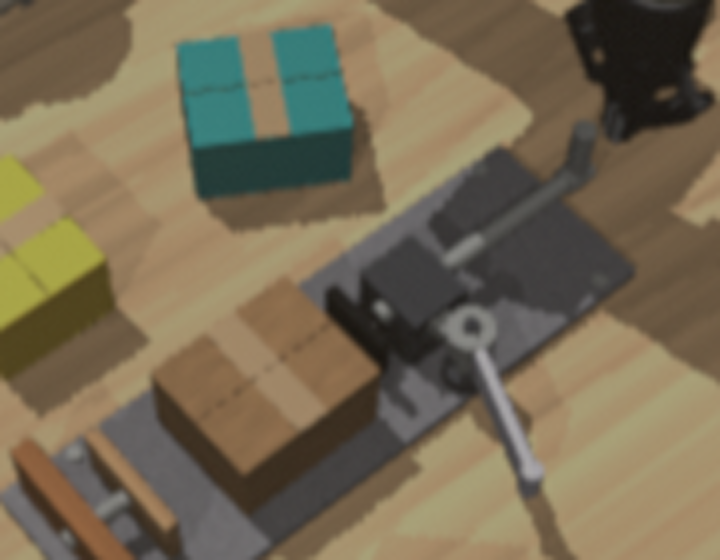

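The fingers stand about 12 mm behind the post, aligned with it and clear. I'll push the rod about 45 mm, short of the 54 mm minimum needed for squeezing.

Request:
{"fn": "carry_out", "kwargs": {
  "targets": [
    {"translation": [0,0.06,0],"rotation": [0,0,0]},
    {"translation": [0,0.12,0],"rotation": [0,0,0]},
    {"translation": [0,0.16,0],"rotation": [0,0,0]},
    {"translation": [0,0.2,0],"rotation": [0,0,0]},
    {"translation": [0,0.25,0],"rotation": [0,0,0]},
    {"translation": [0,0.3,0],"rotation": [0,0,0]},
    {"translation": [0,0.3,0],"rotation": [0,0,0]}
  ]
}}

```text
t: 4.55
tcp_pos: [539.0, 253.9, 86.4]
ee_rot: [[0.999, 0.046, 0.0], [0.046, -0.999, 0.002], [0.0, -0.002, -1.0]]
contact_force: [0.3, 4.4, -0.3]
grip_width: -0.0
```

Request:
{"fn": "carry_out", "kwargs": {
  "targets": [
    {"translation": [0,0.05,0],"rotation": [0,0,0]},
    {"translation": [0,0.1,0],"rotation": [0,0,0]},
    {"translation": [0,0.15,0],"rotation": [0,0,0]},
    {"translation": [0,0.2,0],"rotation": [0,0,0]},
    {"translation": [0,0.25,0],"rotation": [0,0,0]},
    {"translation": [0,0.3,0],"rotation": [0,0,0]},
    {"translation": [0,0.35,0],"rotation": [0,0,0]},
    {"translation": [0,0.4,0],"rotation": [0,0,0]},
    {"translation": [0,0.4,0],"rotation": [0,0,0]}
  ]
}}

```text
t: 5.45
tcp_pos: [540.3, 222.2, 86.4]
ee_rot: [[0.999, 0.046, 0.0], [0.046, -0.999, 0.002], [0.0, -0.002, -1.0]]
contact_force: [-0.6, 5.9, -1.1]
grip_width: 0.0
```

```bash
python3 st.py
python3 - <<'E'
from h import *
snap("top","t3",(190,360,150,260),4.7)
snap("scene","s3",(210,390,120,270),4)
E
```

```text
5.45 [540.3 222.2  86.4] yaw 0.0461 F [-0.61  5.86 -1.06] M [ 0.84  0.11 -0.04] 0.0 j6 0.14
```

View pics/t3.png

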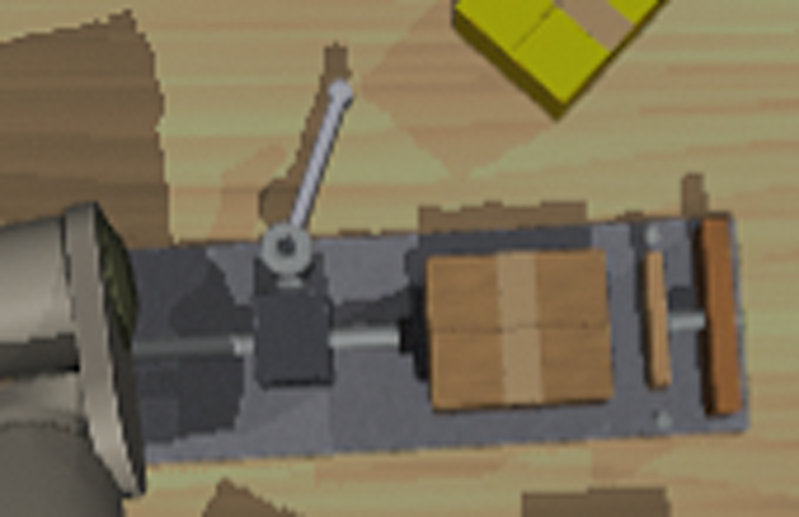

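View pics/s3.png

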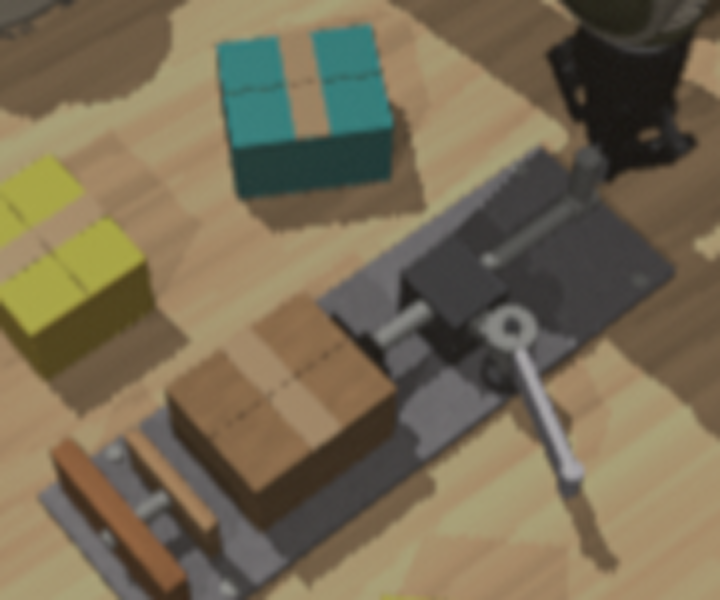

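The foot has squared the carton, which still has roughly a 20 mm gap to the pad. The pushing force is about 6–8 N, which is rod friction. I'll do another 14 mm, then small steps.

Request:
{"fn": "carry_out", "kwargs": {
  "targets": [
    {"translation": [0,0.04,0],"rotation": [0,0,0]},
    {"translation": [0,0.08,0],"rotation": [0,0,0]},
    {"translation": [0,0.12,0],"rotation": [0,0,0]},
    {"translation": [0,0.15,0],"rotation": [0,0,0]},
    {"translation": [0,0.18,0],"rotation": [0,0,0]}
  ]
}}

```text
t: 6.05
tcp_pos: [540.9, 208.4, 86.4]
ee_rot: [[0.999, 0.046, -0.0], [0.046, -0.999, 0.002], [0.0, -0.002, -1.0]]
contact_force: [-1.3, 9.8, 0.5]
grip_width: 0.1
```

```bash
python3 st.py
python3 - <<'E'
from h import *
snap("top","t4",(260,360,180,260),8)
E
python3 st.py
```

```text
6.05 [540.9 208.4  86.4] yaw 0.0463 F [-1.31  9.77  0.49] M [ 1.39  0.14 -0.04] 0.1 j6 0.12
6.1 [540.9 208.   86.3] yaw 0.0461 F [-0.76  8.05  0.69] M [ 1.28  0.13 -0.08] -0.2 j6 0.12
```

View pics/t4.png

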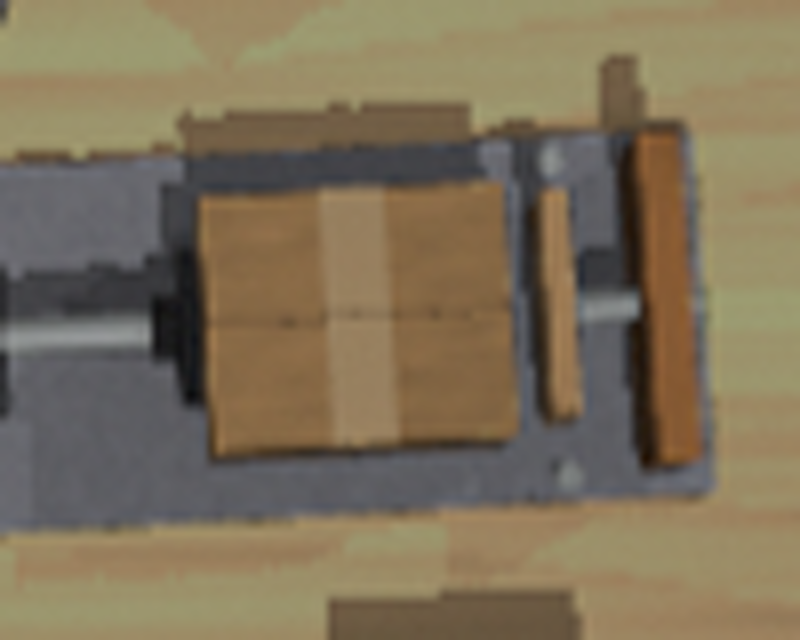

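The remaining gap is about 9 mm, from carton edge (517) to pad face (540). I'll go 5 mm, then 1 mm steps.

Request:
{"fn": "carry_out", "kwargs": {
  "targets": [
    {"translation": [0,0.02,0],"rotation": [0,0,0]},
    {"translation": [0,0.04,0],"rotation": [0,0,0]},
    {"translation": [0,0.06,0],"rotation": [0,0,0]},
    {"translation": [0,0.06,0],"rotation": [0,0,0]}
  ]
}}

```text
t: 6.5
tcp_pos: [541.1, 203.4, 86.3]
ee_rot: [[0.999, 0.046, -0.0], [0.046, -0.999, 0.002], [-0.0, -0.002, -1.0]]
contact_force: [-1.0, 7.6, 0.5]
grip_width: 0.1
```

Request:
{"fn": "carry_out", "kwargs": {
  "targets": [
    {"translation": [0,0.0125,0],"rotation": [0,0,0]},
    {"translation": [0,0.0125,0],"rotation": [0,0,0]},
    {"translation": [0,0.0125,0],"rotation": [0,0,0]}
  ]
}}

```text
t: 6.8
tcp_pos: [541.1, 202.5, 86.4]
ee_rot: [[0.999, 0.046, -0.0], [0.046, -0.999, 0.002], [0.0, -0.002, -1.0]]
contact_force: [-1.2, 9.1, -0.1]
grip_width: 0.1
```

```bash
python3 st.py
python3 - <<'E'
from h import *
snap("top","t5",(260,360,180,260),8)
E
python3 st.py
```

```text
6.8 [541.1 202.5  86.4] yaw 0.0463 F [-1.15  9.14 -0.11] M [ 1.23  0.2  -0.03] 0.1 j6 0.11
6.85 [541.1 202.5  86.3] yaw 0.0464 F [-1.18  8.37 -0.42] M [1.24 0.15 0.04] -0.1 j6 0.11
```

View pics/t5.png

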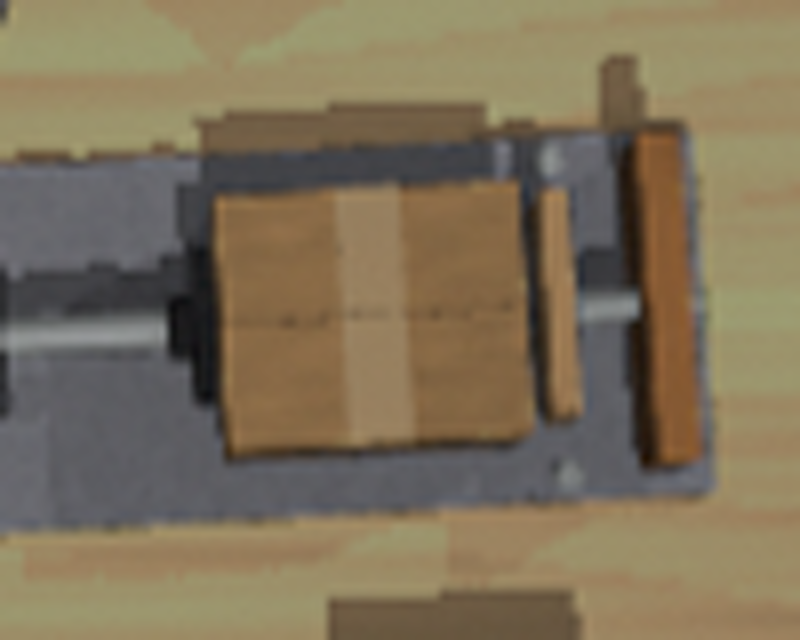

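About a 4 mm gap is left, and the force still sits at the friction level of about 8–9 N. I'll step on.

Request:
{"fn": "carry_out", "kwargs": {
  "targets": [
    {"translation": [0,0.0125,0],"rotation": [0,0,0]},
    {"translation": [0,0.025,0],"rotation": [0,0,0]},
    {"translation": [0,0.025,0],"rotation": [0,0,0]},
    {"translation": [0,0.025,0],"rotation": [0,0,0]}
  ]
}}

```text
t: 7.25
tcp_pos: [541.2, 200.5, 86.3]
ee_rot: [[0.999, 0.046, -0.0], [0.046, -0.999, 0.002], [-0.0, -0.002, -1.0]]
contact_force: [-0.6, 8.2, 0.2]
grip_width: -0.0
```

Request:
{"fn": "carry_out", "kwargs": {
  "targets": [
    {"translation": [0,0.0125,0],"rotation": [0,0,0]},
    {"translation": [0,0.0125,0],"rotation": [0,0,0]},
    {"translation": [0,0.0125,0],"rotation": [0,0,0]}
  ]
}}

```text
t: 7.55
tcp_pos: [541.2, 199.5, 86.3]
ee_rot: [[0.999, 0.046, -0.0], [0.046, -0.999, 0.002], [-0.0, -0.002, -1.0]]
contact_force: [-0.8, 8.7, 0.6]
grip_width: -0.0
```

```bash
python3 st.py
python3 - <<'E'
from h import *
snap("top","t6",(260,360,180,260),8)
E
python3 st.py
```

```text
7.55 [541.2 199.5  86.3] yaw 0.0463 F [-0.76  8.71  0.65] M [1.27 0.18 0.07] -0.0 j6 0.1
7.6 [541.2 199.5  86.3] yaw 0.0463 F [-1.2   8.21 -1.09] M [ 1.29  0.17 -0.04] -0.1 j6 0.1
```

View pics/t6.png

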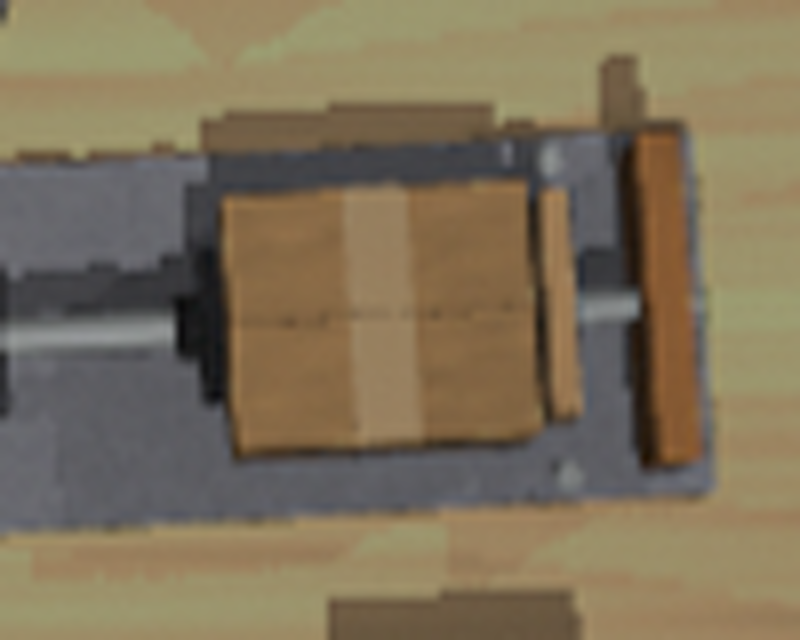

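Still short of the pad by 1–2 mm (force 8.2–8.7 N, no rise). More 1 mm steps.

Request:
{"fn": "carry_out", "kwargs": {
  "targets": [
    {"translation": [0,0.0125,0],"rotation": [0,0,0]},
    {"translation": [0,0.0125,0],"rotation": [0,0,0]},
    {"translation": [0,0.0125,0],"rotation": [0,0,0]}
  ]
}}

```text
t: 7.9
tcp_pos: [541.3, 198.6, 86.3]
ee_rot: [[0.999, 0.046, -0.0], [0.046, -0.999, 0.002], [-0.0, -0.002, -1.0]]
contact_force: [-0.6, 8.9, -0.4]
grip_width: 0.1
```

Request:
{"fn": "carry_out", "kwargs": {
  "targets": [
    {"translation": [0,0.0125,0],"rotation": [0,0,0]},
    {"translation": [0,0.0125,0],"rotation": [0,0,0]},
    {"translation": [0,0.0125,0],"rotation": [0,0,0]}
  ]
}}

```text
t: 8.2
tcp_pos: [541.3, 197.5, 86.3]
ee_rot: [[0.999, 0.046, -0.0], [0.046, -0.999, 0.002], [-0.0, -0.002, -1.0]]
contact_force: [-0.3, 8.9, -0.0]
grip_width: -0.0
```

```bash
python3 st.py
python3 - <<'E'
from h import *
snap("top","t7",(260,360,180,260),8)
E
python3 st.py
```

```text
8.2 [541.3 197.5  86.3] yaw 0.0463 F [-0.34  8.92 -0.01] M [ 1.25  0.16 -0.01] -0.0 j6 0.1
8.25 [541.3 197.5  86.3] yaw 0.0463 F [-0.92  7.88  0.41] M [1.26 0.18 0.01] -0.4 j6 0.1
```

View pics/t7.png

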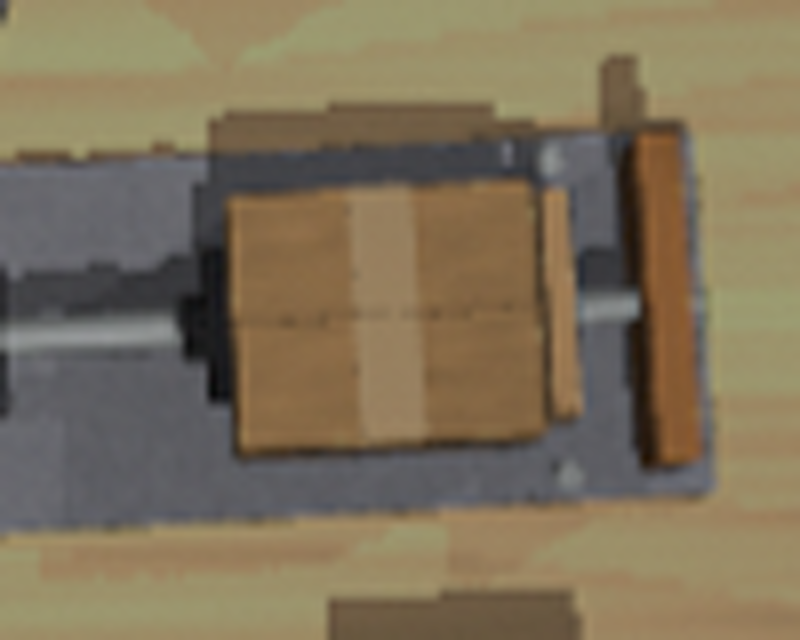

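Almost touching: only a sliver of gap is left and the force has not risen. Continuing in 1 mm steps, watching Fy.

Request:
{"fn": "carry_out", "kwargs": {
  "targets": [
    {"translation": [0,0.0125,0],"rotation": [0,0,0]},
    {"translation": [0,0.0125,0],"rotation": [0,0,0]},
    {"translation": [0,0.0125,0],"rotation": [0,0,0]}
  ]
}}

```text
t: 8.55
tcp_pos: [541.4, 196.6, 86.3]
ee_rot: [[0.999, 0.046, -0.0], [0.046, -0.999, 0.002], [-0.0, -0.002, -1.0]]
contact_force: [-0.7, 7.9, 0.1]
grip_width: 0.0
```

```bash
python3 st.py
```

```text
8.55 [541.4 196.6  86.3] yaw 0.0464 F [-0.73  7.88  0.14] M [1.23 0.16 0.01] 0.0 j6 0.1
```

Request:
{"fn": "carry_out", "kwargs": {
  "targets": [
    {"translation": [0,0.0125,0],"rotation": [0,0,0]},
    {"translation": [0,0.0125,0],"rotation": [0,0,0]},
    {"translation": [0,0.0125,0],"rotation": [0,0,0]}
  ]
}}

```text
t: 8.85
tcp_pos: [541.4, 195.5, 86.3]
ee_rot: [[0.999, 0.046, -0.0], [0.046, -0.999, 0.002], [-0.0, -0.002, -1.0]]
contact_force: [-1.1, 8.2, -0.2]
grip_width: -0.1
```

```bash
python3 st.py
```

```text
8.85 [541.4 195.5  86.3] yaw 0.0463 F [-1.06  8.16 -0.24] M [ 1.28  0.14 -0.01] -0.1 j6 0.09
```

Request:
{"fn": "carry_out", "kwargs": {
  "targets": [
    {"translation": [0,0.0125,0],"rotation": [0,0,0]},
    {"translation": [0,0.0125,0],"rotation": [0,0,0]},
    {"translation": [0,0.0125,0],"rotation": [0,0,0]}
  ]
}}

```text
t: 9.15
tcp_pos: [541.4, 194.6, 86.3]
ee_rot: [[0.999, 0.046, -0.0], [0.046, -0.999, 0.002], [-0.0, -0.002, -1.0]]
contact_force: [-1.2, 9.0, -0.5]
grip_width: 0.2
```

```bash
python3 st.py
python3 - <<'E'
from h import *
snap("top","t8",(260,360,180,260),8)
snap("scene","s8",(200,340,150,270),5)
E
python3 st.py
```

```text
9.15 [541.4 194.6  86.3] yaw 0.0463 F [-1.18  9.02 -0.51] M [ 1.22  0.22 -0.08] 0.2 j6 0.09
9.25 [541.4 194.6  86.3] yaw 0.0463 F [-0.87  8.74  0.63] M [ 1.25  0.19 -0.04] -0.4 j6 0.09
```

View pics/t8.png

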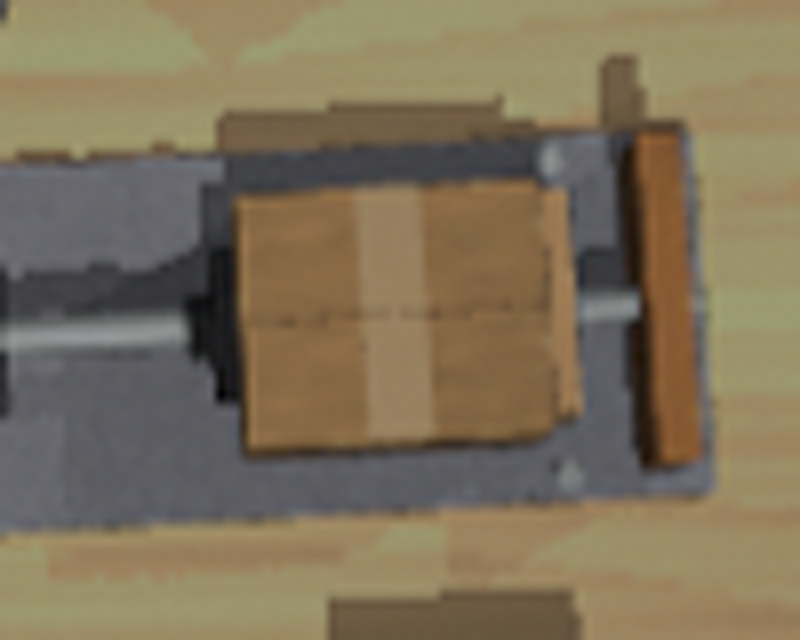

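View pics/s8.png

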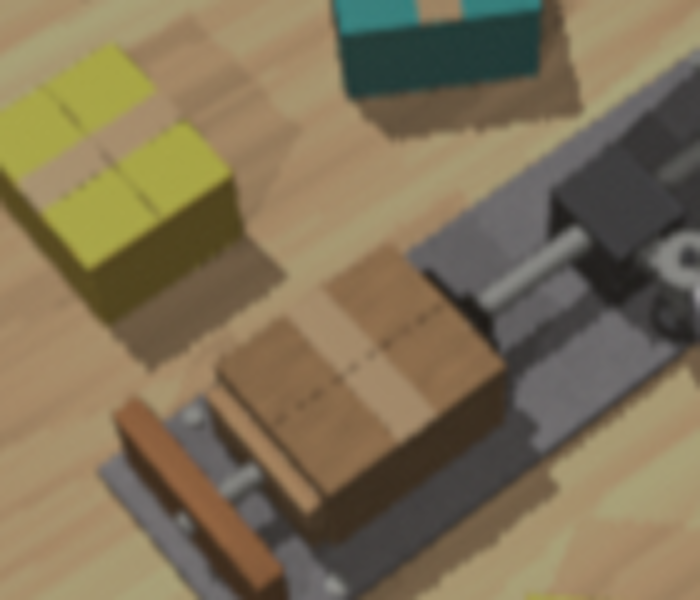

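The carton's edge now meets the pad in the top view, but there is no force rise yet. Next 1 mm.

Request:
{"fn": "carry_out", "kwargs": {
  "targets": [
    {"translation": [0,0.0125,0],"rotation": [0,0,0]},
    {"translation": [0,0.0125,0],"rotation": [0,0,0]},
    {"translation": [0,0.0125,0],"rotation": [0,0,0]}
  ]
}}

```text
t: 9.55
tcp_pos: [541.4, 193.7, 86.3]
ee_rot: [[0.999, 0.046, -0.0], [0.046, -0.999, 0.003], [-0.0, -0.003, -1.0]]
contact_force: [-1.1, 9.3, -0.3]
grip_width: -0.2
```

```bash
python3 st.py
```

```text
9.55 [541.4 193.7  86.3] yaw 0.0463 F [-1.06  9.32 -0.25] M [ 1.41  0.17 -0.04] -0.2 j6 0.09
```

Request:
{"fn": "carry_out", "kwargs": {
  "targets": [
    {"translation": [0,0.01,0],"rotation": [0,0,0]},
    {"translation": [0,0.01,0],"rotation": [0,0,0]},
    {"translation": [0,0.01,0],"rotation": [0,0,0]}
  ]
}}

```text
t: 9.85
tcp_pos: [541.5, 193.2, 86.3]
ee_rot: [[0.999, 0.046, -0.0], [0.046, -0.999, 0.003], [-0.0, -0.003, -1.0]]
contact_force: [-1.1, 11.4, 0.4]
grip_width: 0.2
```

```bash
python3 st.py
```

```text
9.85 [541.5 193.2  86.3] yaw 0.0463 F [-1.11 11.39  0.38] M [ 1.7   0.14 -0.02] 0.2 j6 0.09
```

Contact: the force is up about 3 N. Continuing to a squeeze of about 8 N, i.e. a total near 16–17 N.

Request:
{"fn": "carry_out", "kwargs": {
  "targets": [
    {"translation": [0,0.0125,0],"rotation": [0,0,0]},
    {"translation": [0,0.0125,0],"rotation": [0,0,0]},
    {"translation": [0,0.0125,0],"rotation": [0,0,0]}
  ]
}}

```text
t: 10.15
tcp_pos: [541.5, 192.5, 86.4]
ee_rot: [[0.999, 0.046, -0.0], [0.046, -0.999, 0.003], [0.0, -0.003, -1.0]]
contact_force: [-1.3, 13.6, -0.3]
grip_width: -0.0
```

```bash
python3 st.py
```

```text
10.15 [541.5 192.5  86.4] yaw 0.0463 F [-1.29 13.56 -0.34] M [ 1.94  0.18 -0.06] -0.0 j6 0.09
```

Request:
{"fn": "carry_out", "kwargs": {
  "targets": [
    {"translation": [0,0.0125,0],"rotation": [0,0,0]},
    {"translation": [0,0.0125,0],"rotation": [0,0,0]},
    {"translation": [0,0.0125,0],"rotation": [0,0,0]}
  ]
}}

```text
t: 10.45
tcp_pos: [541.6, 191.8, 86.4]
ee_rot: [[0.999, 0.046, 0.0], [0.046, -0.999, 0.004], [0.0, -0.004, -1.0]]
contact_force: [-1.1, 14.2, -1.0]
grip_width: 0.1
```

```bash
python3 st.py
```

```text
10.45 [541.6 191.8  86.4] yaw 0.0463 F [-1.11 14.23 -0.96] M [ 2.21  0.13 -0.05] 0.1 j6 0.09
```

Request:
{"fn": "carry_out", "kwargs": {
  "targets": [
    {"translation": [0,0.01,0],"rotation": [0,0,0]},
    {"translation": [0,0.01,0],"rotation": [0,0,0]},
    {"translation": [0,0.01,0],"rotation": [0,0,0]},
    {"translation": [0,0.01,0],"rotation": [0,0,0]}
  ]
}}

```text
t: 10.85
tcp_pos: [541.6, 191.3, 86.4]
ee_rot: [[0.999, 0.046, 0.0], [0.046, -0.999, 0.005], [0.0, -0.004, -1.0]]
contact_force: [-1.2, 17.4, -0.5]
grip_width: -0.3
```

```bash
python3 st.py
```

```text
10.85 [541.6 191.3  86.4] yaw 0.0463 F [-1.2  17.43 -0.51] M [ 2.49  0.13 -0.03] -0.3 j6 0.08
```

The total is about 17 N, so the squeeze is about 8.5 N. Now I'll back straight off the post, rise, and check that the rod stays put.

Request:
{"fn": "carry_out", "kwargs": {
  "targets": [
    {"translation": [0,-0.02,0],"rotation": [0,0,0]},
    {"translation": [0,-0.05,0],"rotation": [0,0,0]},
    {"translation": [0,-0.1,0],"rotation": [0,0,0]},
    {"translation": [0,-0.2,0],"rotation": [0,0,0]},
    {"translation": [0,-0.35,0],"rotation": [0,0,0]},
    {"translation": [0,-0.35,-0.4],"rotation": [0,0,0]},
    {"translation": [0,-0.35,-0.8],"rotation": [0,0,0]},
    {"translation": [0,-0.35,-0.8],"rotation": [0,0,0]}
  ]
}}

```text
t: 11.65
tcp_pos: [542.4, 218.0, 154.6]
ee_rot: [[0.999, 0.047, 0.008], [0.047, -0.999, 0.001], [0.008, -0.001, -1.0]]
contact_force: [0.4, 0.5, 0.7]
grip_width: 0.3
```

```bash
python3 st.py
python3 - <<'E'
from h import *
snap("top","t9",(190,360,150,260),4.7)
snap("scene","s9",(210,390,120,270),4)
E
python3 st.py
```

```text
11.65 [542.4 218.  154.6] yaw 0.047 F [0.4  0.46 0.74] M [0.01 0.   0.01] 0.3 j6 0.13
11.75 [540.7 217.4 150.5] yaw 0.0467 F [ 0.05  0.14 -0.94] M [-0.   -0.05  0.02] 0.2 j6 0.13
```

View pics/t9.png

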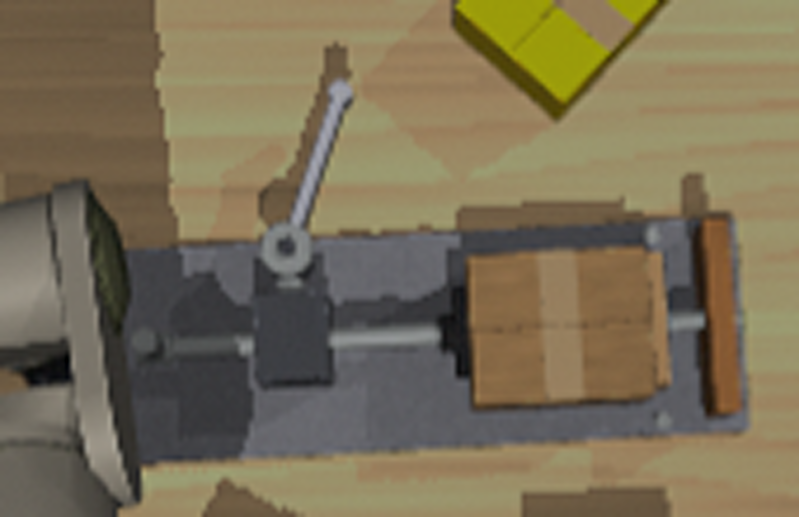

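View pics/s9.png

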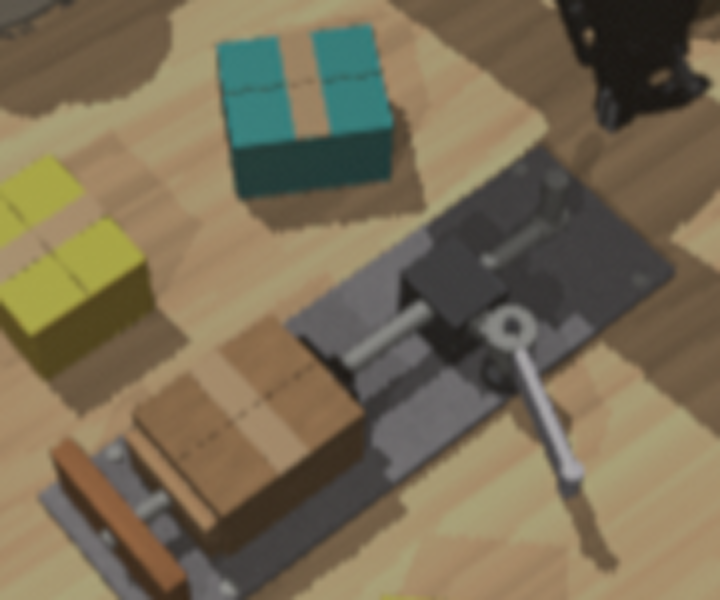

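The carton is snug and square against the pad (edge at about 650, pad 655–665 in the crop), and the post is still at (147,345), so the rod holds. Now I'll move over to the lever's -y side.

Request:
{"fn": "carry_out", "kwargs": {
  "targets": [
    {"translation": [0.26,0.43,0],"rotation": [0,0,0]},
    {"translation": [0.52,0.853,0],"rotation": [0,0,0]},
    {"translation": [0.52,0.853,0],"rotation": [0,0,0]}
  ]
}}

```text
t: 12.05
tcp_pos: [586.9, 147.2, 148.7]
ee_rot: [[0.999, 0.042, -0.001], [0.042, -0.999, -0.001], [-0.001, 0.001, -1.0]]
contact_force: [-1.1, 0.9, 0.1]
grip_width: -0.3
```

Request:
{"fn": "carry_out", "kwargs": {
  "targets": [
    {"translation": [0.26,0.43,0],"rotation": [0,0,0]},
    {"translation": [0.52,0.853,0],"rotation": [0,0,0]},
    {"translation": [0.52,0.853,0],"rotation": [0,0,0]}
  ]
}}

```text
t: 12.35
tcp_pos: [631.4, 81.1, 148.6]
ee_rot: [[0.999, 0.043, -0.001], [0.043, -0.999, -0.001], [-0.001, 0.001, -1.0]]
contact_force: [0.4, 0.2, -1.2]
grip_width: -0.3
```

Request:
{"fn": "carry_out", "kwargs": {
  "targets": [
    {"translation": [0.26,0.43,0],"rotation": [0,0,0.04]},
    {"translation": [0.52,0.853,0],"rotation": [0,0,0.08]},
    {"translation": [0.52,0.853,0],"rotation": [0,0,0.12]},
    {"translation": [0.52,0.853,0],"rotation": [0,0,0.139]},
    {"translation": [0.52,0.853,0],"rotation": [0,0,0.139]},
    {"translation": [0.52,0.853,0],"rotation": [0,0,0.139]},
    {"translation": [0.52,0.853,0],"rotation": [0,0,0.139]}
  ]
}}

```text
t: 13.05
tcp_pos: [674.6, 18.7, 150.0]
ee_rot: [[0.926, -0.379, -0.001], [-0.379, -0.926, 0.0], [-0.001, 0.0, -1.0]]
contact_force: [-0.6, -0.5, -0.0]
grip_width: -0.1
```

```bash
python3 st.py
python3 - <<'E'
from h import *
snap("wrist","w10")
snap("scene","s10",(250,430,120,270),4)
p=[544.3,79,.0454]
c,s=np.cos(p[2]),np.sin(p[2])
def W(P): P=np.array(P,float); return np.c_[p[0]+c*P[:,0]-s*P[:,1],p[1]+s*P[:,0]+c*P[:,1],P[:,2]]
a=-.436
print(proj("wrist",W([[60,0,83],[60+112*np.cos(a),112*np.sin(a),78],[75,-50,12],[0,165-66,105],[60+90*np.cos(a),90*np.sin(a),78]])))
E
```

```text
13.05 [674.6  18.7 150. ] yaw -0.3884 F [-0.63 -0.52 -0.  ] M [-0.04  0.01 -0.02] -0.1 j6 0.24
[[144.27458729 182.56582075]
 [311.03657137 180.80146933]
 [219.13525158 207.35752745]
 [-53.91471706  78.99746644]
 [278.73591636 180.80628329]]
```

View pics/w10.png

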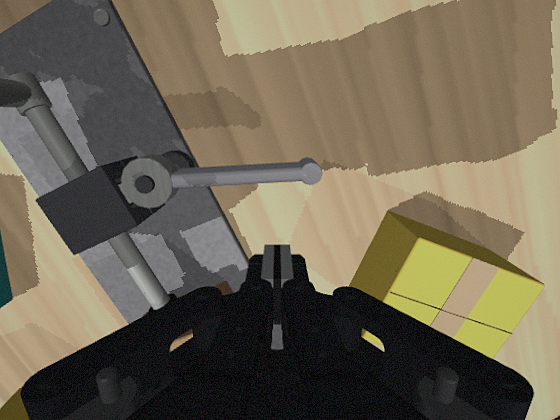

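View pics/s10.png

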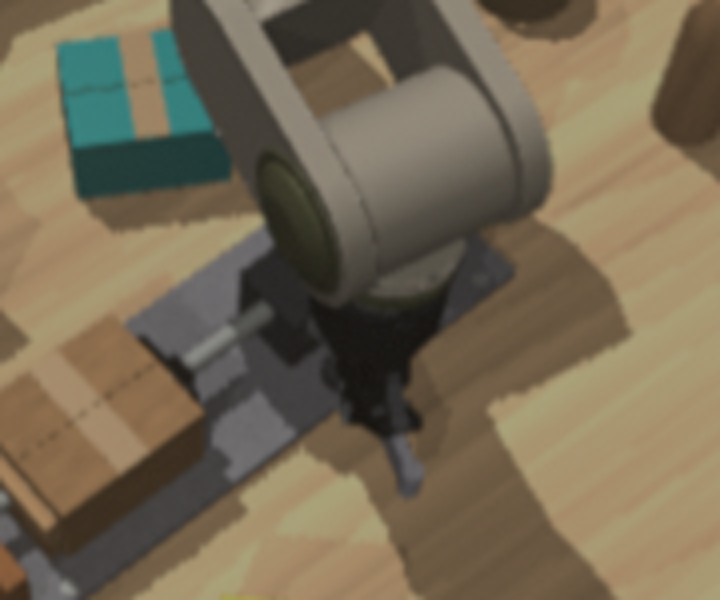

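The hub is at (146,183) against a prediction of (144,183), and the lever tip is at (312,172). The fingers at column 277 line up with r ≈ 90 mm on the lever's -y side, and the yellow box at (460,290) is clear. Now I descend.

Request:
{"fn": "carry_out", "kwargs": {
  "targets": [
    {"translation": [0,0,0.3],"rotation": [0,0,0]},
    {"translation": [0,0,0.6],"rotation": [0,0,0]},
    {"translation": [0,0,0.9],"rotation": [0,0,0]},
    {"translation": [0,0,1],"rotation": [0,0,0]},
    {"translation": [0,0,1],"rotation": [0,0,0]},
    {"translation": [0,0,1],"rotation": [0,0,0]}
  ]
}}

```text
t: 13.75
tcp_pos: [675.4, 18.0, 71.6]
ee_rot: [[0.925, -0.38, 0.002], [-0.38, -0.925, -0.0], [0.002, -0.0, -1.0]]
contact_force: [-0.3, -1.3, -0.3]
grip_width: 0.4
```

```bash
python3 st.py
python3 - <<'E'
from h import *
snap("wrist","w11")
E
```

```text
13.75 [675.4  18.   71.6] yaw -0.3902 F [-0.3  -1.29 -0.34] M [ 0.02 -0.   -0.02] 0.4 j6 0.24
```

View pics/w11.png

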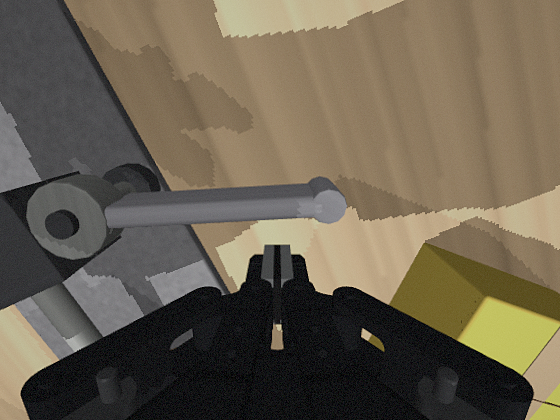

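The fingers are level with the bar and about 15 mm clear of it. Next I work out the arc numbers.

```bash
cat > arc.py <<'E'
from h import *
import sys,json
P=np.array([544.3+60*np.cos(.0454),79+60*np.sin(.0454)])
s=telemetry.read_state();R=s["ee_rot"];th=np.arctan2(R[1,0],R[0,0])
v=s["tcp_pos"][:2]-P;u=R[:2,0]/np.hypot(*R[:2,0]);n=np.array([-u[1],u[0]])
print("r",v@u,"d",-v@n,"a_finger",th-.0454+.436, "P",P)
r,d=float(sys.argv[1]),float(sys.argv[2])
r0,d0=v@u,-v@n
for f in np.arange(float(sys.argv[3]),float(sys.argv[4])+1e-6,float(sys.argv[3])):
    x=r*np.cos(f)+d*np.sin(f)-r0; nn=r*np.sin(f)-d*np.cos(f)+d0
    print(round(f,2),"t",[round(x/80,3),round(-nn/80,3)],"rot",round(-f/np.pi,4))
E
python3 arc.py 90 31 .08 .8 | head -1
```

```text
r 90.18952566734562 d 31.803469388299522 a_finger 0.00044522885807740664 P [604.23817582  81.72306433]
```

Request:
{"fn": "carry_out", "kwargs": {
  "targets": [
    {"translation": [0,-0.06,0],"rotation": [0,0,0]},
    {"translation": [0,-0.12,0],"rotation": [0,0,0]},
    {"translation": [0,-0.16,0],"rotation": [0,0,0]},
    {"translation": [0,-0.16,0],"rotation": [0,0,0]},
    {"translation": [0,-0.16,0],"rotation": [0,0,0]}
  ]
}}

```text
t: 14.3
tcp_pos: [679.7, 30.0, 70.3]
ee_rot: [[0.925, -0.38, -0.0], [-0.38, -0.925, -0.0], [-0.0, 0.0, -1.0]]
contact_force: [0.6, 0.1, -0.0]
grip_width: -0.0
```

```bash
python3 st.py; python3 arc.py 90 17 .08 .8
```

```text
14.3 [679.7  30.   70.3] yaw -0.3901 F [ 0.62  0.14 -0.04] M [-0.03  0.01  0.04] -0.0 j6 0.26
r 89.48968904419131 d 19.124860521196812 a_finger 0.000492154400567324 P [604.23817582  81.72306433]
0.08 t [np.float64(0.02), np.float64(-0.117)] rot -0.0255
0.16 t [np.float64(0.026), np.float64(-0.209)] rot -0.0509
0.24 t [np.float64(0.025), np.float64(-0.3)] rot -0.0764
0.32 t [np.float64(0.016), np.float64(-0.391)] rot -0.1019
0.4 t [np.float64(0.0), np.float64(-0.481)] rot -0.1273
0.48 t [np.float64(-0.023), np.float64(-0.57)] rot -0.1528
0.56 t [np.float64(-0.053), np.float64(-0.657)] rot -0.1783
0.64 t [np.float64(-0.089), np.float64(-0.74)] rot -0.2037
0.72 t [np.float64(-0.133), np.float64(-0.821)] rot -0.2292
0.8 t [np.float64(-0.182), np.float64(-0.898)] rot -0.2546
```

Request:
{"fn": "carry_out", "kwargs": {
  "targets": [
    {"translation": [0.02,-0.12,0],"rotation": [0,0,-0.026]},
    {"translation": [0.026,-0.21,0],"rotation": [0,0,-0.051]},
    {"translation": [0.025,-0.3,0],"rotation": [0,0,-0.076]},
    {"translation": [0.016,-0.39,0],"rotation": [0,0,-0.102]},
    {"translation": [0,-0.48,0],"rotation": [0,0,-0.127]},
    {"translation": [0,-0.48,0],"rotation": [0,0,-0.127]}
  ]
}}

```text
t: 14.9
tcp_pos: [694.3, 66.0, 70.2]
ee_rot: [[1.0, 0.01, -0.0], [0.01, -1.0, 0.0], [-0.0, -0.0, -1.0]]
contact_force: [-0.3, -0.0, -0.2]
grip_width: 0.5
```

```bash
python3 st.py
python3 - <<'E'
from h import *
snap("wrist","w12")
E
python3 arc.py 90 17 .08 .8
```

```text
14.9 [694.3  66.   70.2] yaw 0.01 F [-0.32 -0.02 -0.19] M [0.02 0.02 0.02] 0.5 j6 -0.08
r 89.91119175449165 d 16.910766820177486 a_finger 0.39791516382457026 P [604.23817582  81.72306433]
0.08 t [np.float64(0.014), np.float64(-0.089)] rot -0.0255
0.16 t [np.float64(0.021), np.float64(-0.181)] rot -0.0509
0.24 t [np.float64(0.019), np.float64(-0.272)] rot -0.0764
0.32 t [np.float64(0.011), np.float64(-0.364)] rot -0.1019
0.4 t [np.float64(-0.005), np.float64(-0.454)] rot -0.1273
0.48 t [np.float64(-0.028), np.float64(-0.542)] rot -0.1528
0.56 t [np.float64(-0.058), np.float64(-0.629)] rot -0.1783
0.64 t [np.float64(-0.095), np.float64(-0.713)] rot -0.2037
0.72 t [np.float64(-0.138), np.float64(-0.793)] rot -0.2292
0.8 t [np.float64(-0.188), np.float64(-0.87)] rot -0.2546
```

View pics/w12.png

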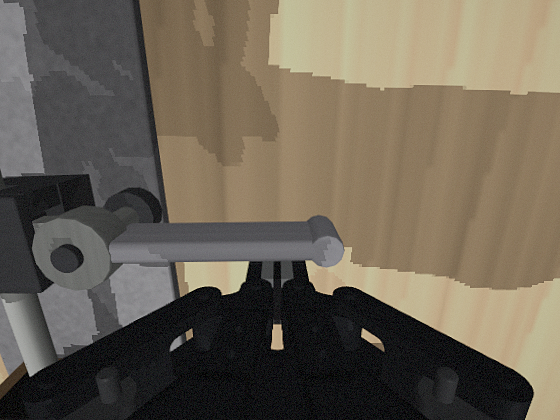

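The lever follows the fingers and lies just ahead of the pads. Continuing the arc.

Request:
{"fn": "carry_out", "kwargs": {
  "targets": [
    {"translation": [0.014,-0.09,0],"rotation": [0,0,-0.026]},
    {"translation": [0.02,-0.18,0],"rotation": [0,0,-0.051]},
    {"translation": [0.019,-0.27,0],"rotation": [0,0,-0.076]},
    {"translation": [0.011,-0.364,0],"rotation": [0,0,-0.102]},
    {"translation": [-0.005,-0.454,0],"rotation": [0,0,-0.127]},
    {"translation": [-0.028,-0.542,0],"rotation": [0,0,-0.153]},
    {"translation": [-0.058,-0.629,0],"rotation": [0,0,-0.178]},
    {"translation": [-0.095,-0.713,0],"rotation": [0,0,-0.204]},
    {"translation": [-0.095,-0.713,0],"rotation": [0,0,-0.204]}
  ]
}}

```text
t: 15.85
tcp_pos: [686.5, 121.8, 70.5]
ee_rot: [[0.797, 0.604, 0.001], [0.604, -0.797, -0.001], [0.001, 0.002, -1.0]]
contact_force: [3.5, -3.4, -1.6]
grip_width: -0.2
```

```bash
python3 st.py
python3 - <<'E'
from h import *
snap("wrist","w13")
E
python3 arc.py 90 16 .08 .8
```

```text
15.85 [686.5 121.8  70.5] yaw 0.6485 F [ 3.49 -3.4  -1.64] M [-0.5  -0.61 -0.04] -0.2 j6 -0.64
r 89.78467785451353 d 17.875753954661715 a_finger 1.0367627438851055 P [604.23817582  81.72306433]
0.08 t [np.float64(0.015), np.float64(-0.114)] rot -0.0255
0.16 t [np.float64(0.02), np.float64(-0.205)] rot -0.0509
0.24 t [np.float64(0.018), np.float64(-0.297)] rot -0.0764
0.32 t [np.float64(0.008), np.float64(-0.387)] rot -0.1019
0.4 t [np.float64(-0.008), np.float64(-0.477)] rot -0.1273
0.48 t [np.float64(-0.032), np.float64(-0.566)] rot -0.1528
0.56 t [np.float64(-0.063), np.float64(-0.652)] rot -0.1783
0.64 t [np.float64(-0.101), np.float64(-0.735)] rot -0.2037
0.72 t [np.float64(-0.145), np.float64(-0.815)] rot -0.2292
0.8 t [np.float64(-0.195), np.float64(-0.891)] rot -0.2546
```

View pics/w13.png

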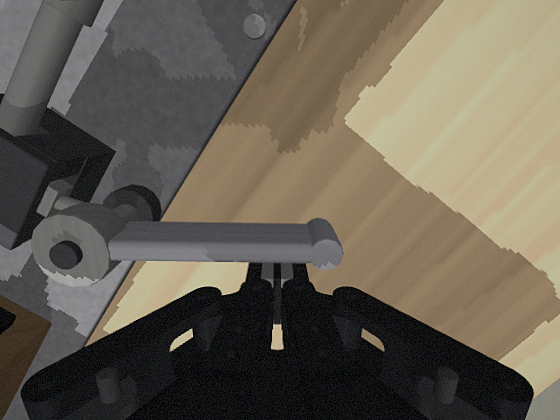

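Lever at about 1.04 rad with about 5 N of resistance, as described. Continuing past the snap point to finger angle about 1.76.

Request:
{"fn": "carry_out", "kwargs": {
  "targets": [
    {"translation": [0.015,-0.11,0],"rotation": [0,0,-0.026]},
    {"translation": [0.02,-0.205,0],"rotation": [0,0,-0.051]},
    {"translation": [0.018,-0.297,0],"rotation": [0,0,-0.076]},
    {"translation": [0.008,-0.387,0],"rotation": [0,0,-0.102]},
    {"translation": [-0.008,-0.477,0],"rotation": [0,0,-0.127]},
    {"translation": [-0.032,-0.566,0],"rotation": [0,0,-0.153]},
    {"translation": [-0.063,-0.652,0],"rotation": [0,0,-0.178]},
    {"translation": [-0.101,-0.735,0],"rotation": [0,0,-0.204]},
    {"translation": [-0.145,-0.815,0],"rotation": [0,0,-0.229]},
    {"translation": [-0.145,-0.815,0],"rotation": [0,0,-0.229]},
    {"translation": [-0.145,-0.815,0],"rotation": [0,0,-0.229]},
    {"translation": [-0.145,-0.815,0],"rotation": [0,0,-0.229]}
  ]
}}

```text
t: 17.1
tcp_pos: [637.9, 166.9, 70.3]
ee_rot: [[0.203, 0.979, 0.0], [0.979, -0.203, 0.0], [0.0, -0.0, -1.0]]
contact_force: [-0.2, 0.1, -0.5]
grip_width: 0.2
```

```bash
python3 st.py
python3 - <<'E'
from h import *
snap("wrist","w14")
E
python3 arc.py 90 16 .08 .08|head -1
```

```text
17.1 [637.9 166.9  70.3] yaw 1.366 F [-0.16  0.06 -0.54] M [-0.    0.    0.01] 0.2 j6 -1.29
r 90.29910320813624 d 15.602408534132095 a_finger 1.7572382242510383 P [604.23817582  81.72306433]
```

View pics/w14.png

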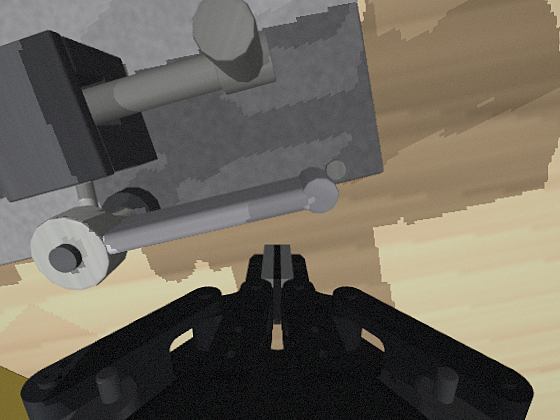

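The lever has snapped ahead of the fingers and lies parallel to the rod, with contact force zero. I'll back away, rise clear, and check.

Request:
{"fn": "carry_out", "kwargs": {
  "targets": [
    {"translation": [0,0.2,0],"rotation": [0,0,0]},
    {"translation": [0,0.3,-0.3],"rotation": [0,0,0]},
    {"translation": [0,0.3,-0.7],"rotation": [0,0,0]},
    {"translation": [0,0.3,-1],"rotation": [0,0,0]},
    {"translation": [0,0.3,-1],"rotation": [0,0,0]}
  ]
}}

```text
t: 17.65
tcp_pos: [662.7, 162.4, 154.3]
ee_rot: [[0.202, 0.979, 0.007], [0.979, -0.202, 0.001], [0.002, 0.006, -1.0]]
contact_force: [-0.4, 0.1, 0.1]
grip_width: -0.0
```

Request:
{"fn": "carry_out", "kwargs": {
  "targets": [
    {"translation": [0.4,0,-0.3],"rotation": [0,0,0]},
    {"translation": [0.8,0,-0.6],"rotation": [0,0,0]},
    {"translation": [1,0,-1],"rotation": [0,0,0]},
    {"translation": [1,0,-1],"rotation": [0,0,0]},
    {"translation": [1,0,-1],"rotation": [0,0,0]},
    {"translation": [1,0,-1],"rotation": [0,0,0]}
  ]
}}

```text
t: 18.25
tcp_pos: [676.8, 240.1, 228.3]
ee_rot: [[0.202, 0.979, -0.003], [0.979, -0.202, -0.001], [-0.001, -0.003, -1.0]]
contact_force: [-0.1, 0.1, -0.7]
grip_width: -0.0
```

```bash
python3 st.py
python3 - <<'E'
from h import *
snap("top","t15",(190,360,150,260),4.7)
snap("scene","s15",(210,390,120,270),4)
snap("wrist","w15")
E
python3 st.py
```

```text
18.25 [676.8 240.1 228.3] yaw 1.3677 F [-0.13  0.14 -0.71] M [0.03 0.03 0.02] -0.0 j6 -1.19
18.4 [677.  240.1 229.1] yaw 1.3679 F [ 0.38  0.14 -1.2 ] M [ 0.01 -0.02 -0.02] -0.1 j6 -1.19
```

View pics/t15.png

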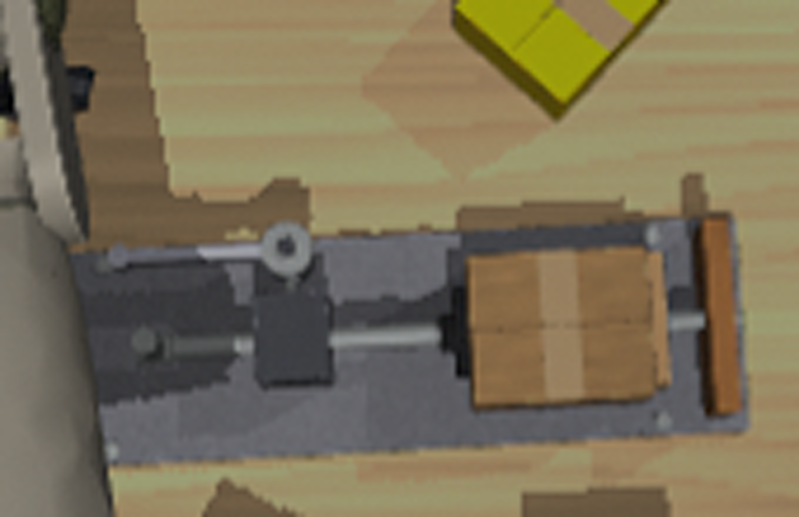

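View pics/s15.png

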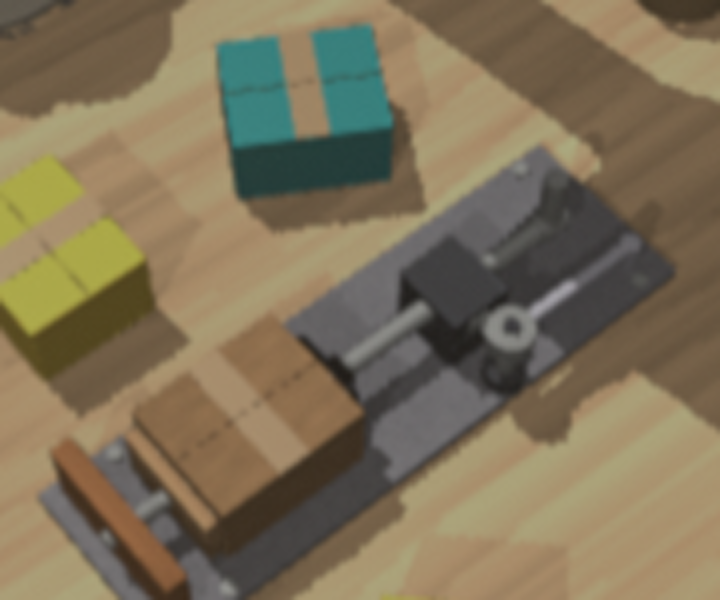

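View pics/t15_full.png

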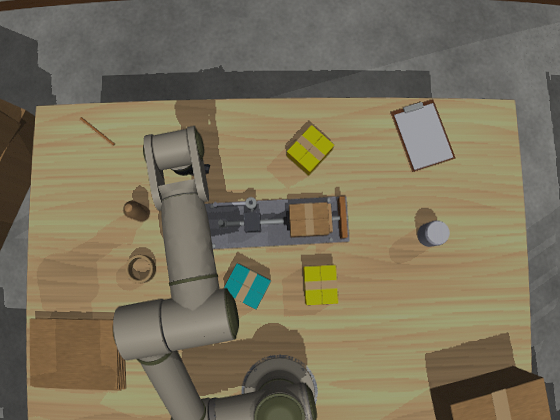

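Lever angle from the crop: hub (286,249) to tip (119,258) gives about 2.0 rad, so it is shut. The carton is square on the pad, the post hasn't moved, the bystanders are where they were, and the arm is clear. Handing in.

```bash
python3 -c "
from plant import order
print(order.finish_job())"; python3 st.py
```

```text
the job is handed in; nothing more can be done
None
the job is handed in; nothing more can be done
```

I slid the rod by its post until the carton sat against the backstop, flipped the lever shut and handed the job in at about 18.4 s; no verdict was reported.

- **Squeeze:** I pushed the post with shut fingers until the total push was about 17 N. Taking off about 8 N of rod friction leaves a squeeze of roughly 8.5 N. That figure is worked out from the wrist force, not measured directly. I then backed off the post, and the pictures show neither the rod nor the carton moved.
- **Lever:** I pushed it round at about 90 mm from the pivot. The readings showed about 5 N of resistance, and it snapped ahead of the fingers by itself. In the last pictures it stands at about 2.0 rad.
- **Last checks:** The carton is flat and square against the pad. The tape, pin and tin are where they were in the first picture, and the arm is clear with about zero contact force. No check failed. The final squeeze after the lever locked could not be measured; I only saw that the post and carton had not shifted.

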